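Close the moulding press and hold it

TASK

First switch on the grey power isolator by turning its black paddle a quarter turn clockwise (seen from above) until it snaps over. Then tip the press's steel safety catch outwards, away from the press, until it has fallen right over; only after that, pull the press's black crossbar towards the robot and down to its stop. The lever springs back, so finish while still holding the bar against its stop with the gripper, and leave the other things on the bench where they are.

Things in the scene. Friction and masses are not known exactly. Their poses are not given: they have to be found in the camera images.
- press: grey moulding press fixed to the bench, turned up to 0.25 rad. Origin on the bench under the lever pivot; x away from the robot, y left, z up. In its frame, mm: base plate x -100..100, y -133..97, 30 thick; two cheeks at y -52 and 52, up to z 120; post carrying the catch x -88..-2, y -129..-117, up to z 112. Between the cheeks an aluminium platen is driven down by the lever
- pull_bar: black round crossbar (a sleeve that can roll), 22 mm thick, 150 mm long along its y, joining two steel lever arms (18 x 12 mm, at y -75 and 75 of the press). Origin at its middle. 125 mm of it between the arms is free all round, to grip or hook from above with fingers fore and aft. Press frame, mm: at rest x 32, z 257; stop x -120, z 206. Pull: about 3 N at first, 11 N at the stop
- lever (a joint): lever angle, rad: 0 at rest, growing as the bar comes towards the robot and down, to the stop at 1.05. The bar is at x 160*sin(0.2-angle), z 100+160*cos(0.2-angle) mm of the press. A spring always drives it back to 0. While the catch is shut, its tongue in front of an arm lets the lever move only about 0.1 rad
- catch (a joint): steel safety catch, rad: 0 shut (upright, kept so by its weight), growing as it tips outwards to the press's -y side (robot's right) about an axis along the press's x at y -123, z 118 mm; stop at 1.4. Pushed past about 0.9 it falls the rest of the way and stays. About 1 N at the tab
- catch_tab (a point): on the catch's thumb tab, a steel plate 40 mm along the press's x, 6 mm thick, upright when shut; its top edge is 10 mm above this point. Shut, the point is at (-70, -113, 196) mm of the press. The inner (+y) side of the tab is free for a fingertip to push it outwards. The blocking tongue is at the catch's far end: x -23..-5, y -116..-64, z 145..159
- isolator: grey power isolator box, fixed to the bench, 110 x 100 x 70 mm, turned up to 0.35 rad, to the left or right of the press; origin under its centre
- switch (a joint): isolator paddle angle, rad: 0 off (paddle along the box's y), growing clockwise seen from above to 1.571 on (along the box's x), with a stop at each end. A spring snaps it from the middle (0.785) to within 0.1 rad of the nearer end; up to 0.13 N m
- switch_grip (a point): on the paddle's vertical axis at the height to grip (101 mm above the bench). Paddle 66 mm long along this point's y, 15 mm wide along its x, standing from z 82 to 116 mm over a disc 52 mm across
- paint_rack: wooden rack 140 x 130 mm with six paint jars, 69 mm high, fixed to the bench; origin under its centre. It may stand on either side of the press, the isolator on the other; to be left alone
- paint_jar: loose paint jar, 40 mm across, 55 mm high; origin under its centre; to be left alone
- glue: loose glue bottle, 48 mm across, 120 mm high; origin under its centre; to be left alone
- toy: loose standing toy robot, 96 mm wide, 112 mm high; origin under its centre; to be left alone
- driver: loose screwdriver lying on the bench, 150 mm long; to be left alone
- parts_tray: loose shallow white tray 90 x 110 x 25 mm; origin under its centre; to be left alone
- tape: loose roll of tape lying flat, 64 mm across, 20 mm high; origin under its centre; to be left alone
- sanding_block: loose cork block 70 x 35 x 28 mm; origin under its centre; to be left alone

How it is judged:
On the way, in this order (a step that is already met when the one before it is completed fails the run):
1. the isolator is switched on (value of joint switch above 1.35 rad), for 0.2 s.
2. the safety catch is tipped right over (value of joint switch above 1.35 rad and value of joint catch above 1.1 rad), for 0.2 s.
3. the lever is pulled to its stop and held by the gripper (value of joint lever above 0.92 rad and contact force between the fingers and pull_bar above 2 N), for 0.3 s.
At the end, for the whole second after the job is handed in: The program ends holding: the lever is at its stop (over 0.92 rad of 1.05) and still, the fingers press on the crossbar with over 2 N, the isolator is on (over 1.35 rad) and the catch lies open (over 1.1 rad), all through the last second (all of step 2 and all of step 3 and velocity of joint lever between -0.15 and 0.15 rad/s); the arm keeps its last pose, push and grip.
It fails at once if the lever is pulled while the safety catch is not tipped clear (value of joint lever above 0.3 rad and value of joint catch below 0.8 rad).
It fails at once if a bystander is disturbed (moved over 40 mm) (distance of any of paint_jar, glue, toy, driver, parts_tray, tape, sanding_block from where it was at the start of the episode above 0.04 m).
It also fails if it takes over 72 s, if anything falls off the work surface, if the arm or the gripper's body presses on something with over 40 N, if the wrist force passes 120 N, or if a joint passes its speed limit or range.

ROBOT

A 6-joint arm with a two-finger parallel gripper is mounted at the origin on the work surface. World frame = base frame: x ahead of the robot, y to its left, z up, the work surface at z = 0. Lengths are in m, angles in rad, forces in N, time in s.
With the tool pointing down it reaches from about 0.3 to 0.775 m from the base axis. Payload 14.6 kg.
Tool frame: the origin (TCP) lies midway between the tips of the shut fingers; the grasp point (between the pads) lies 19 mm behind it; z points along the fingers, y is the line along which they close (so a half turn about z gives the same grasp; the last joint's range is limited). The gripper opens to 94 mm and grips with 3 to 60 N. Pads are 16 mm wide; open, the fingers measure 119 mm over their backs; the gripper's body (75 mm by 177 mm) begins 78 mm behind the grasp point.
Start: joints at [1.152, 0.3, 1.521, -0, 1.321, -0.067], TCP at [0.19, 0.516, 0.205] pointing down, gripper open.
Joint ranges: [-3.03, 3.03], [-0.79, 2.21], [0.23, 2.52], [-1.04, 4.18], [0, 3.07], [-2.55, 2.55]. Speed limits (rad/s): [2.22, 2.22, 2.57, 3.14, 3.14, 3.14].

INTERFACE

Orientations are given as a unit quaternion [w, x, y, z].
In Python, from bench import env gives the robot as it stands. The module is installed in compiled form; this text tells all that it offers.
- The arm moves only by the shell command python3 -m pendant 'ROWS' [FORCE]. ROWS is JSON, a list that holds one entry, the list of rows, each a list of 5 numbers: the shift along the tool's x, y, z in m, then the turn about the tool's z in degrees, then the opening, from 0 (shut) to 1 (fully open). A call has 1 to 12 rows; each row is the pose to reach, as a shift and turn from the pose commanded when the call began, along the tool's axes at that moment; what a row does not reach only later rows make up. A row lasts 1/8 s, in which the tool goes at most 62.5 mm and 10.7 degrees, less where a joint would pass 70% of its speed; a pose out of reach is approached as far as the arm can. A call with a gripper value outside its range is refused whole. The fingers move at their own pace and stop on an object; FORCE is the grip in N (left out, the last holds). Time passes only in rows, so rows that repeat a pose let the fingers close. It gives the time, the measured TCP pose, the force, the opening and the grip force at its end, in the units of the state.
- env.get_obs(): the state, without advancing time (a new reading comes with each control period).
- env.camera(name): name is "scene" or "top" or "wrist"; returns the picture (480x640x3 uint8, red, green, blue); there is no depth.
- env.camera_params(name): a dict with "fx", "fy", "cx", "cy" (pixels), "k1" (the pictures are not rectified: a ray, as slopes to the right and down, at radius r is drawn at 1 + k1 r^2 times it, then the intrinsics apply), "origin" and "rotation" of the camera in the world. Camera axes: x right, y down, z forward; pixel columns grow to the right and rows downward; lengths in m; the calibration is good to about 2 mm. A picture is of the moment at which its call begins: read the wrist's pose just before it. camera_params takes no time and is no camera call; for the wrist camera it gives the pose at the moment of the call.
- env.sign_off(): hands the job in; it is judged then, once.
The state is a dict: "time_s": time; "joint_positions": joint angles; "joint_vel": joint speeds; "effort": joint torques, N m; "tcp_pos": TCP position; "tool_rot": TCP orientation; "force": force on the tool from outside, world axes, zero at the start; "moment": the same for the moment, N m; "width": finger opening in m; "grip_force": force on a finger pad.
Only numpy, scipy, OpenCV 4.12 (cv2) and the standard library are available. Lean on these libraries where they do the work, as an engineer would, in place of code of your own. Each camera call takes 0.05 s, during which the arm holds its last target. There are 200 camera calls.

## Working session

There is one attempt and no reset: what is moved stays moved. The work goes in short steps, Python scripts to look and compute and a shell command to move; the robot and the scene stay as the last step left them, time stands still between calls to the robot, and variables do not carry over. Pictures are saved under pics/ and viewed, at most 10 in all, crops included, and the job is handed in when it is done.

```bash
mkdir -p pics; cat > h.py <<'E'
import numpy as np, cv2
from bench import env
def ray(name,u,v,P=None):
    p=P or env.camera_params(name)
    d=np.array([(u-p["cx"])/p["fx"],(v-p["cy"])/p["fy"]]); s=d.copy()
    for _ in range(20): s=d/(1+p["k1"]*(s@s))
    return np.array(p["origin"]),np.array(p["rotation"])@np.array([s[0],s[1],1])
def onz(name,u,v,z,P=None):
    o,d=ray(name,u,v,P); return o+d*(z-o[2])/d[2]
def proj(name,X,P=None):
    p=P or env.camera_params(name)
    c=np.array(p["rotation"]).T@(np.array(X)-p["origin"]); s=c[:2]/c[2]; s=s*(1+p["k1"]*(s@s))
    return np.array([p["fx"]*s[0]+p["cx"],p["fy"]*s[1]+p["cy"]])
def snap(name,fn):
    im=env.camera(name)[:,:,::-1].copy(); cv2.imwrite("pics/"+fn,im); return im
E
python3 - <<'E'
from h import *
for n in("top","scene"):
    snap(n,n+"0.png"); p=env.camera_params(n); print(p)
o=env.get_obs();print(o["tcp_pos"],o["tool_rot"],o["width"],o["force"],o["time_s"])
E
```

```text
{'fx': 497.6971202655146, 'fy': 497.6971202655146, 'cx': 320.1056355116287, 'cy': 240.45763085469548, 'k1': -0.02884654314973041, 'origin': array([ 0.44242387, -0.00462806,  1.23371623]), 'rotation': array([-0.04684207,  0.71553853, -0.69521774,  0.04982698])}
{'fx': 438.7340826790817, 'fy': 438.7340826790817, 'cx': 314.7197092070846, 'cy': 239.09272908604285, 'k1': 0.03550536666009078, 'origin': array([1.18521076, 0.00345177, 0.85821622]), 'rotation': array([-0.24761974,  0.65692917,  0.66893689, -0.2442375 ])}
[0.18944085 0.51609727 0.20496221] [-1.31087567e-04  1.75006203e-01  9.84567201e-01 -4.87562269e-04] 0.09411606968544985 [-0.27293431 -0.44371116 -0.08088384] 0.1
```

View pics/top0.png

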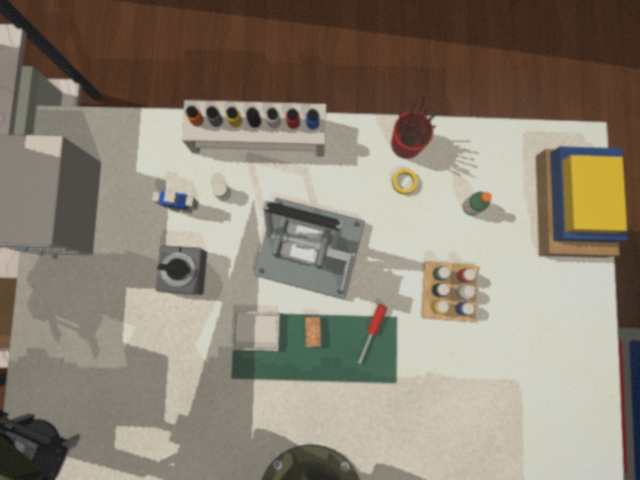

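View pics/scene0.png

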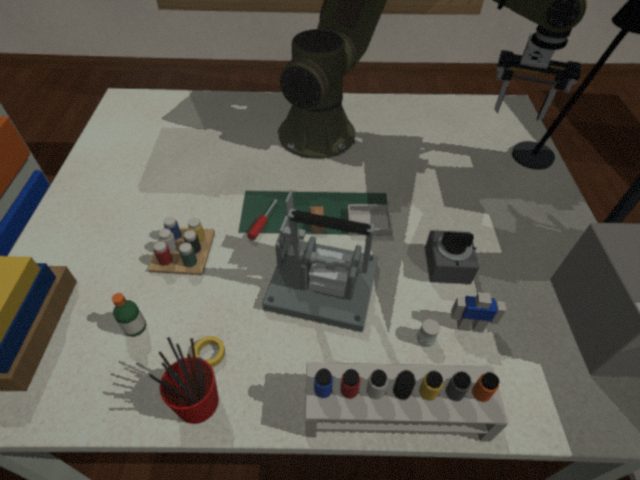

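The top view shows the isolator at about (181,268) and the press base around (310,248), with the bar running (268,207)–(340,222). The scene view shows the catch to the robot's right, with its tab near (290,200). I'll enlarge both next.

```bash
cat >> h.py <<'E'
from scipy.spatial.transform import Rotation as R
_cp=env.camera_params
class E2:
    def __getattr__(s,n): return getattr(_env,n)
    def camera_params(s,n):
        p=dict(_cp(n)); q=np.array(p["rotation"])
        if q.size==4: p["rotation"]=R.from_quat(np.r_[q[1:],q[0]]).as_matrix()
        return p
_env=env; env=E2()
E
python3 - <<'E'
from h import *
t=cv2.imread("pics/top0.png")
a=cv2.resize(t[190:305,248:380],None,fx=4,fy=4,interpolation=cv2.INTER_CUBIC)
b=cv2.resize(t[238:303,150:215],None,fx=4,fy=4,interpolation=cv2.INTER_CUBIC)
c=np.zeros((460,800,3),np.uint8); c[:,:528]=a; c[:260,535:795]=b
cv2.imwrite("pics/crop1.png",c)
E
```

```text
(no output)
```

View pics/crop1.png

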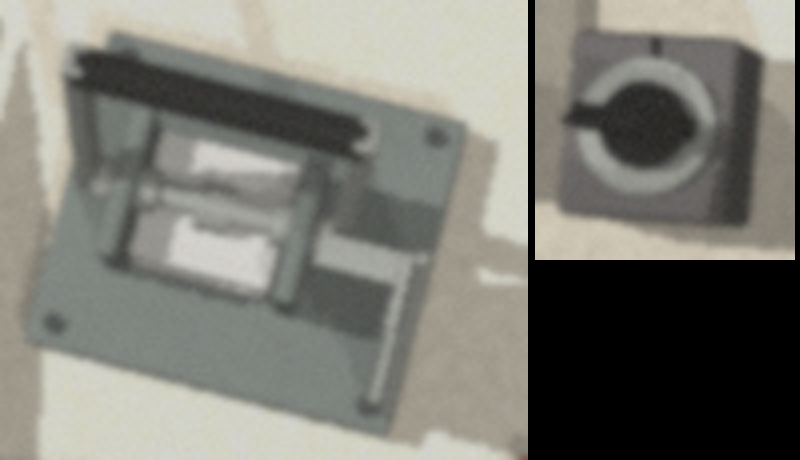

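The crop gives the base plate corners at (112,33), (467,122), (390,435) and (25,340). The isolator's top face corners are at (580,30), (735,40), (722,222) and (558,210), and the paddle points left in the image (off).

```bash
cat > m.py <<'E'
from h import *
def fit(loc,w):
    loc=np.array(loc);w=np.array(w);a=loc-loc.mean(0);b=w-w.mean(0)
    th=np.arctan2((a[:,0]*b[:,1]-a[:,1]*b[:,0]).sum(),(a*b).sum())
    c,s=np.cos(th),np.sin(th);M=np.array([[c,-s],[s,c]]);t=w.mean(0)-M@loc.mean(0)
    return t,th,w-(loc@M.T+t)
px=np.array([(112,33),(467,122),(390,435),(25,340)])/4+[248-.4,190-.4]
w=[onz("top",u,v,.03)[:2] for u,v in px]
t,th,r=fit([(.1,.097),(.1,-.133),(-.1,-.133),(-.1,.097)],w);print("press",t,th,(r*1000).round(1))
px=(np.array([(580,30),(735,40),(722,222),(558,210)])-[535,0])/4+[150-.4,238-.4]
w=[onz("top",u,v,.07)[:2] for u,v in px]
for sx,sy in((.055,.05),):
    t2,th2,r=fit([(sx,sy),(sx,-sy),(-sx,-sy),(-sx,sy)],w);print("iso",t2,th2,(r*1000).round(1))
c,s=np.cos(th),np.sin(th)
def P(x,y,z): return np.r_[t+np.array([c*x-s*y,s*x+c*y])/1000,z/1000]
for n,q in dict(tab=(-70,-113,206),barL=(32,75,257),barR=(32,-75,257),bar=(32,0,257),stop=(-120,0,206),tongue=(-14,-90,159)).items():
    X=P(*q); print(n,X.round(4),proj("top",X).round(1),((proj("top",X)-[248,190])*4).round(),proj("scene",X).round(1))
for n,o in(("disc",(645,125)),("tip",(568,116))):
    u=(o[0]-535)/4+149.6;v=o[1]/4+237.6
    print(n,onz("top",u,v,.116 if n=="tip" else .116))
print("iso centre proj",proj("top",np.r_[t2,.116]))
E
python3 m.py
```

```text
press [0.59468755 0.0350378 ] -0.2239791540725576 [[-2.5 -1.9]
 [-0.8  2.2]
 [ 1.8  1. ]
 [ 1.5 -1.4]]
iso [0.52584897 0.32366676] -0.03411688520366552 [[-1.9 -3.7]
 [-1.7  4.2]
 [ 1.5  1.6]
 [ 2.1 -2.1]]
tab [ 0.5013 -0.0596  0.206 ] [344.5 280.9] [386. 363.] [286.7 195.2]
barL [0.6425 0.1011 0.257 ] [267.1 206.4] [76. 66.] [368.4 229.6]
barR [ 0.6092 -0.0452  0.257 ] [339.8 225. ] [367. 140.] [290.1 215.2]
bar [0.6259 0.0279 0.257 ] [303.4 215.7] [221. 103.] [328.7 222.3]
stop [0.4777 0.0617 0.206 ] [285.3 290.7] [149. 403.] [343.  188.6]
tongue [ 0.561  -0.0496  0.159 ] [339.3 254.4] [365. 258.] [290.6 230.6]
disc [0.52246905 0.31276364 0.116     ]
tip [0.52623898 0.35660286 0.116     ]
iso centre proj [172.38078657 267.20829249]
```

```bash
python3 -m pendant '[[[-0.38,-0.065,0,72,1],[-0.38,-0.065,0,72,1],[-0.38,-0.065,0,72,1],[-0.38,-0.065,0,72,1],[-0.38,-0.065,0,72,1],[-0.38,-0.065,0,72,1],[-0.38,-0.065,0,72,1],[-0.38,-0.065,0,72,1],[-0.38,-0.065,0,72,1],[-0.38,-0.065,0,72,1],[-0.38,-0.065,0,72,1]]]' 20
cat >> h.py <<'E'
def go(tgt,yang=None):
    "shift in tool axes (mm) to world target; turn deg so tool y is at yang deg"
    o=env.get_obs(); q=o["tool_rot"]; M=R.from_quat(np.r_[q[1:],q[0]]).as_matrix()
    a=np.degrees(np.arctan2(M[1,1],M[0,1])); print("tcp",np.round(o["tcp_pos"],4),"yang",a.round(1),"t",o["time_s"],"F",np.round(o["force"],1))
    print("shift",(M.T@(np.array(tgt)-o["tcp_pos"])).round(4),"turn",None if yang is None else round(a-yang,1))
E
python3 - <<'E'
from h import *
P=env.camera_params("wrist"); im=snap("wrist","w1.png"); go([.525,.323,.086],-2)
print(P); 
for p in([.5258,.3237,.116],[.5258,.3567,.116],[.5258,.2907,.116]): print(proj("wrist",p,P))
E
```

```text
time_s: 1.48
tcp_pos: [0.5234, 0.3248, 0.2056]
tool_rot: [0.0, 0.72, 0.694, 0.0]
force: [-0.1, 0.2, 0.3]
width: 0.094
grip_force: 0.0
tcp [0.5235 0.3247 0.2056] yang -2.1 t 1.525 F [-0.7  0.1  0. ]
shift [-0.0017  0.0015  0.1196] turn -0.1
{'fx': 364.01578560749357, 'fy': 364.01578560749357, 'cx': 322.0303370675619, 'cy': 236.96655932879193, 'k1': -0.051377026712077396, 'origin': array([0.52599784, 0.40442213, 0.38536824]), 'rotation': array([[ 9.99332780e-01, -3.51464109e-02, -9.93606676e-03],
       [-3.65237587e-02, -9.60869756e-01, -2.74582094e-01],
       [ 1.03309032e-04,  2.74761789e-01, -9.61512324e-01]])}
[325.55530628 241.5732914 ]
[324.05922429 199.32858952]
[326.95322589 281.16577241]
```

View pics/w1.png

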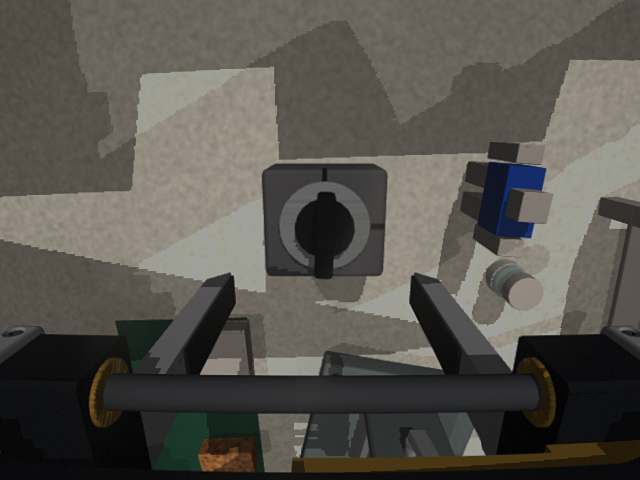

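The wrist view shows the paddle running from (325,192) to (324,278), centred to within a few mm. I'll descend and grip.

```bash
python3 -m pendant '[[[0,0.0015,0.06,0,0.6],[0,0.0015,0.1,0,0.6],[0,0.0015,0.119,0,0.6],[0,0.0015,0.119,0,0.6],[0,0.0015,0.119,0,0],[0,0.0015,0.119,0,0],[0,0.0015,0.119,0,0],[0,0.0015,0.119,0,0],[0,0.0015,0.119,0,0],[0,0.0015,0.119,0,0]]]' 20
```

```text
time_s: 2.78
tcp_pos: [0.5254, 0.3244, 0.0866]
tool_rot: [0.0, 0.72, 0.694, 0.0]
force: [-0.1, 1.1, 3.3]
width: 0.0148
grip_force: 19.9
```

```bash
python3 -m pendant '[[[0,0,0,10,0],[0,0,0,20,0],[0,0,0,30,0],[0,0,0,40,0],[0,0,0,50,0],[0,0,0,60,0],[0,0,0,70,0],[0,0,0,80,0],[0,0,0,88,0],[0,0,0,90,0],[0,0,0,90,0]]]' 25; python3 - <<'E'
from h import *
go([.525,.325,.2]); print(env.get_obs()["moment"])
E
```

```text
time_s: 4.15
tcp_pos: [0.5245, 0.3254, 0.0866]
tool_rot: [-0.001, 1.0, -0.019, -0.001]
force: [-5.9, 6.3, 3.7]
width: 0.0148
grip_force: 25.0
tcp [0.5245 0.3254 0.0866] yang -92.1 t 4.15 F [-5.9  6.3  3.7]
shift [ 0.0004  0.0003 -0.1134] turn None
[1.27291882 1.54913095 0.17292505]
```

```bash
python3 -m pendant '[[[0,0,0,0,0.5],[0,0,0,0,0.5],[0,0,0,0,0.5],[0,0,-0.06,0,0.5],[0,0,-0.12,0,0.5],[0,0,-0.18,0,0],[0,0,-0.22,0,0],[0,0,-0.22,0,0]]]' 25; cat >> h.py <<'E'
T0=np.array([.59469,.03504]);TH=-.224
def PW(x,y,z):
    c,s=np.cos(TH),np.sin(TH); return np.r_[T0+np.array([c*x-s*y,s*x+c*y])/1000,z/1000]
def WP(X):
    c,s=np.cos(TH),np.sin(TH); d=np.array(X[:2])-T0; return (np.r_[c*d[0]+s*d[1],-s*d[0]+c*d[1],X[2]]*1000).round(1)
E
python3 - <<'E'
from h import *
go(PW(-70,-80,300),77.2); w=snap("wrist","w2.png")
E
```

```text
time_s: 5.15
tcp_pos: [0.526, 0.3245, 0.3098]
tool_rot: [-0.001, 1.0, -0.019, 0.002]
force: [0.2, 0.1, -0.1]
width: 0.0206
grip_force: 0.0
tcp [0.526  0.3245 0.3098] yang -92.2 t 5.15 F [ 0.2  0.1 -0.1]
shift [-0.0041  0.3523  0.0088] turn -169.4
```

View pics/w2.png

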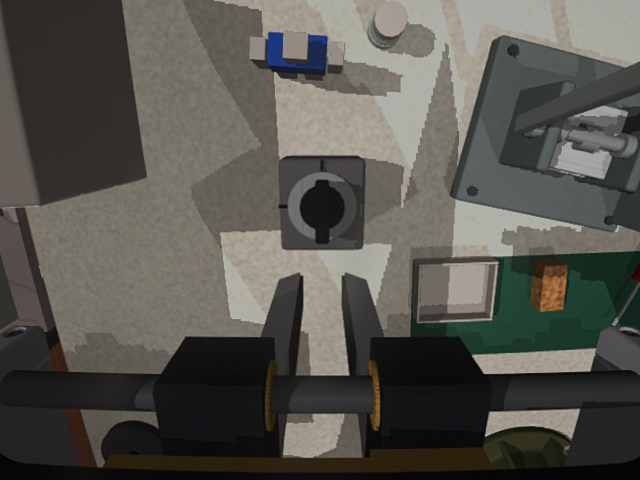

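The paddle now lies along the box's x at (322,180)–(322,240), so the switch is on. I'll move above the catch.

```bash
python3 -m pendant '[[[-0.004,0.05,0,-10,0],[-0.004,0.1,0,-20,0],[-0.004,0.15,0,-30,0],[-0.004,0.2,0,-40,0],[-0.004,0.24,0,-50,0],[-0.004,0.28,0,-60,0],[-0.004,0.31,0,-70,0],[-0.004,0.33,0,-80,0],[-0.004,0.345,0,-90,0],[-0.004,0.352,0,-100,0],[-0.004,0.352,0,-110,0],[-0.004,0.352,0,-120,0]]]'
python3 -m pendant '[[[0,0,0,-10,0],[0,0,0,-20,0],[0,0,0,-30,0],[0,0,0,-40,0],[0,0,0,-49,0],[0,0,0,-49,0],[0,0,0,-49,0]]]'
python3 - <<'E'
from h import *
go(PW(-70,-80,300),77.2); P=env.camera_params("wrist"); w=snap("wrist","w3.png")
print(WP(P["origin"]))
for q in((-50,-113,206),(-90,-113,206),(-88,-129,112),(-88,-117,112),(32,75,257),(32,-75,257),(-100,-133,30),(-100,97,30)): print(q,proj("wrist",PW(*q),P).round())
E
```

```text
time_s: 6.7
tcp_pos: [0.5077, -0.0275, 0.3046]
tool_rot: [-0.001, 0.514, 0.858, -0.001]
force: [-0.3, 0.0, 0.0]
width: 0.0003
grip_force: 0.0
time_s: 7.58
tcp_pos: [0.5079, -0.0273, 0.3056]
tool_rot: [-0.001, 0.116, 0.993, -0.0]
force: [-0.5, 0.2, 0.5]
width: 0.0006
grip_force: 0.0
tcp [ 0.5079 -0.0273  0.3056] yang 76.6 t 7.575 F [-0.5  0.2  0.5]
shift [-0.0007  0.0001  0.0056] turn -0.6
[-150.9  -80.   485.5]
(-50, -113, 206) [283. 263.]
(-90, -113, 206) [281. 214.]
(-88, -129, 112) [275. 197.]
(-88, -117, 112) [287. 197.]
(32, 75, 257) [528. 384.]
(32, -75, 257) [331. 388.]
(-100, -133, 30) [280. 177.]
(-100, 97, 30) [464. 175.]
```

View pics/w3.png

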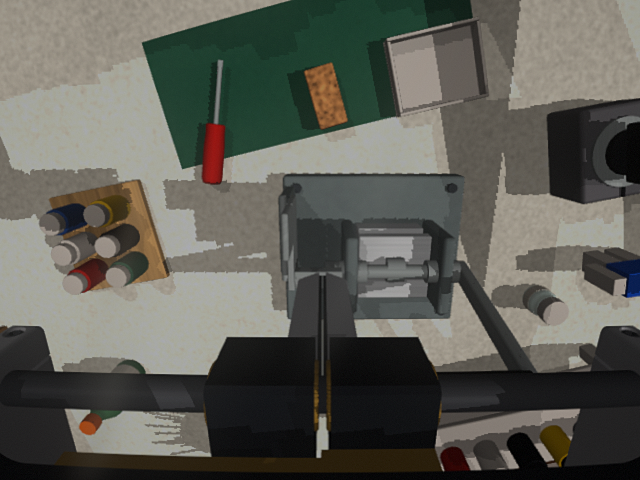

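The near base corners at (284,176) and (464,178) match my predictions, and the fingers are shut on the inner side of the tab. I'll descend and push outwards along the arc.

```bash
python3 -m pendant '[[[0,0,0.05,0,0],[0,0,0.1,0,0],[0,0,0.125,0,0],[0,0,0.125,0,0],[0,-0.01,0.125,0,0],[0,-0.02,0.125,0,0],[0,-0.03,0.125,0,0],[0,-0.035,0.125,0,0]]]'
python3 -m pendant '[[[0,-0.01,0,0,0],[0,-0.02,0.004,0,0],[0,-0.03,0.008,0,0],[0,-0.04,0.013,0,0],[0,-0.05,0.018,0,0],[0,-0.06,0.022,0,0],[0,-0.065,0.025,0,0],[0,-0.07,0.025,0,0],[0,-0.07,0.025,0,0]]]'
python3 - <<'E'
from h import *
o=env.get_obs();print(WP(o["tcp_pos"])); w=snap("scene","s2.png")
cv2.imwrite("pics/s2c.png",cv2.resize(w[150:340,230:400],None,fx=3,fy=3))
E
```

```text
time_s: 8.62
tcp_pos: [0.5001, -0.0623, 0.1818]
tool_rot: [0.0, 0.115, 0.993, -0.0]
force: [-0.1, 0.3, -0.0]
width: 0.0004
grip_force: 0.2
time_s: 9.75
tcp_pos: [0.4842, -0.1298, 0.1566]
tool_rot: [0.0, 0.115, 0.993, -0.0]
force: [-0.3, 0.6, 0.5]
width: 0.0005
grip_force: 0.0
[ -71.1 -185.2  156.6]
```

View pics/s2c.png

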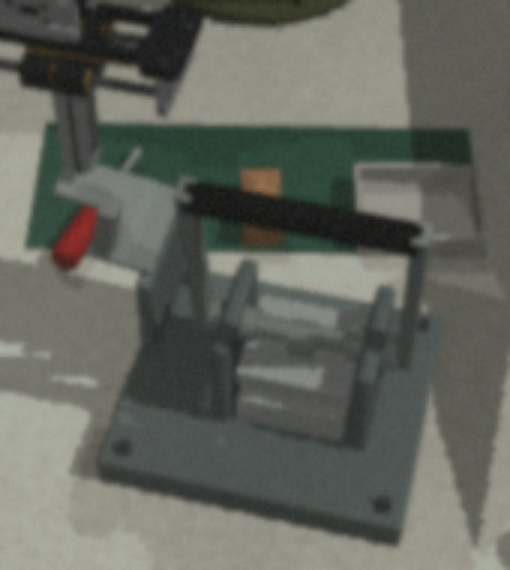

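The scene crop shows the catch plate tipped far out at about (110,220), with the fingers at its outer end. I'll push slightly further, then lift and turn for the bar.

```bash
python3 -m pendant '[[[0,-0.007,0.008,0,0],[0,-0.012,0.014,0,0],[0,-0.012,0.014,0,0],[0,-0.012,-0.05,0,0],[0,-0.012,-0.11,0,0],[0,-0.012,-0.17,0,0],[0,-0.012,-0.19,10,0],[0,-0.012,-0.19,20,0.5],[0,-0.012,-0.19,30,1],[0,-0.012,-0.19,40,1],[0,-0.012,-0.19,50,1],[0,-0.012,-0.19,60,1]]]'
python3 - <<'E'
from h import *
go(PW(32,0,340),-12.8)
E
```

```text
time_s: 11.3
tcp_pos: [0.4815, -0.1415, 0.3459]
tool_rot: [-0.0, 0.598, 0.801, -0.0]
force: [0.1, -0.2, -0.2]
width: 0.0471
grip_force: 0.0
tcp [ 0.4815 -0.1415  0.3459] yang 16.5 t 11.3 F [ 0.1 -0.2 -0.2]
shift [0.1214 0.1866 0.0058] turn 29.3
```

```bash
python3 -m pendant '[[[0.03,0.04,0.004,10,1],[0.06,0.08,0.004,20,1],[0.09,0.13,0.004,29,1],[0.12,0.18,0.004,29,1],[0.121,0.187,0.004,29,1],[0.121,0.187,0.004,29,1],[0.121,0.187,0.004,29,1]]]'
python3 - <<'E'
from h import *
go(PW(32,0,238),-12.8); P=env.camera_params("wrist"); w=snap("wrist","w4.png")
for q in((32,75,257),(32,-75,257)): print(q,proj("wrist",PW(*q),P).round())
p0=snap("top","t4.png")
E
```

```text
time_s: 12.18
tcp_pos: [0.625, 0.0276, 0.3428]
tool_rot: [0.0, 0.778, 0.628, 0.0]
force: [0.4, -0.5, 0.5]
width: 0.0943
grip_force: 0.0
tcp [0.625  0.0276 0.3428] yang -12.2 t 12.175 F [ 0.4 -0.5  0.5]
shift [0.0005 0.0008 0.1048] turn 0.6
(32, 75, 257) [325. 139.]
(32, -75, 257) [322. 329.]
```

View pics/w4.png

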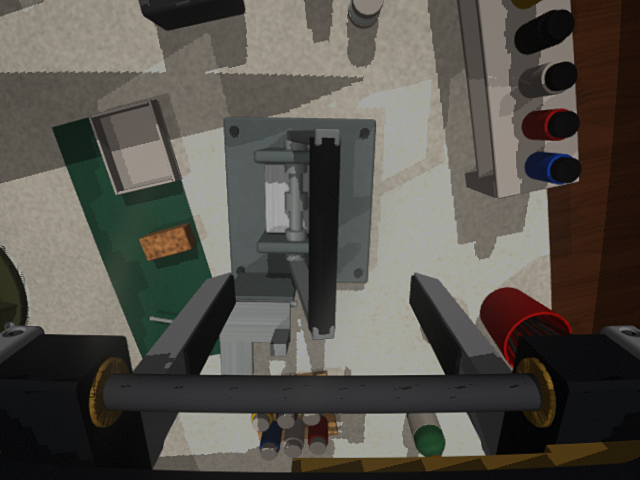

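The wrist view shows the bar centred between the fingers at u≈324, v 135–335, and the catch lying flat open at (255,335). I'll grip the bar.

```bash
python3 -m pendant '[[[0,0,0.05,0,1],[0,0,0.09,0,1],[0,0,0.104,0,1],[0,0,0.104,0,1],[0,0,0.104,0,0],[0,0,0.104,0,0],[0,0,0.104,0,0],[0,0,0.104,0,0],[0,0,0.104,0,0],[0,0,0.104,0,0],[0,0,0.104,0,0]]]' 40
python3 - <<'E'
from h import *
o=env.get_obs();p=o["tcp_pos"];q=o["tool_rot"];M=R.from_quat(np.r_[q[1:],q[0]]).as_matrix()
print(WP(p),o["width"])
b0=PW(32,0,257)
for a in np.r_[np.arange(.1,1.06,.1),1.05,1.1]:
    print(round(a,2),(M.T@(PW(160*np.sin(.2-a),0,100+160*np.cos(.2-a))-b0)).round(3))
E
```

```text
time_s: 13.65
tcp_pos: [0.6254, 0.0287, 0.2384]
tool_rot: [-0.0, 0.778, 0.628, -0.0]
force: [0.0, -0.2, -0.3]
width: 0.0273
grip_force: 0.0
[ 31.3   0.7 238.4] 0.027282361653291953
0.1 [ 0.    -0.016 -0.002]
0.2 [ 0.    -0.032 -0.003]
0.3 [ 0.001 -0.048 -0.002]
0.4 [ 0.001 -0.064  0.   ]
0.5 [ 0.001 -0.079  0.004]
0.6 [ 0.001 -0.094  0.01 ]
0.7 [ 0.001 -0.109  0.017]
0.8 [ 0.001 -0.122  0.025]
0.9 [ 0.002 -0.135  0.035]
1.0 [ 0.002 -0.147  0.046]
1.05 [ 0.002 -0.152  0.051]
1.1 [ 0.002 -0.157  0.058]
```

```bash
python3 -m pendant '[[[0,0,0,0,0],[0,0,0,0,0],[0,0,0,0,0],[0,-0.008,-0.001,0,0],[0,-0.016,-0.002,0,0],[0,-0.024,-0.002,0,0],[0,-0.032,-0.003,0,0],[0,-0.04,-0.003,0,0],[0,-0.048,-0.002,0,0],[0,-0.056,-0.001,0,0],[0.001,-0.064,0,0,0]]]' 40
```

```text
time_s: 15.02
tcp_pos: [0.5627, 0.0435, 0.2383]
tool_rot: [0.0, 0.778, 0.628, 0.0]
force: [7.3, -1.7, -5.9]
width: 0.0213
grip_force: 40.0
```

```bash
python3 -m pendant '[[[0,-0.008,0.002,0,0],[0,-0.015,0.004,0,0],[0,-0.023,0.007,0,0],[0,-0.03,0.01,0,0],[0,-0.038,0.013,0,0],[0,-0.045,0.017,0,0],[0.001,-0.052,0.021,0,0],[0.001,-0.058,0.025,0,0],[0.001,-0.065,0.03,0,0],[0.001,-0.071,0.035,0,0],[0.001,-0.077,0.04,0,0],[0.001,-0.083,0.046,0,0]]]'
python3 -m pendant '[[[0,-0.003,0.003,0,0],[0,-0.005,0.005,0,0],[0,-0.007,0.008,0,0],[0,-0.007,0.008,0,0],[0,-0.007,0.008,0,0],[0,-0.007,0.008,0,0]]]'
python3 - <<'E'
from h import *
o=env.get_obs();p=WP(o["tcp_pos"]);print(p,o["force"],o["grip_force"],o["width"]); 
x,z=p[0],p[2]+19;print("lever",.2-np.arctan2(x,z-100),np.hypot(x,z-100))
w=snap("top","t5.png")
cv2.imwrite("pics/c5.png",np.hstack([cv2.resize(w[190:340,140:400],None,fx=1.5,fy=1.5),cv2.resize(snap("scene","s5.png")[150:300,200:460],None,fx=1.5,fy=1.5)]))
E
```

```text
time_s: 16.52
tcp_pos: [0.4833, 0.062, 0.1933]
tool_rot: [0.001, 0.778, 0.628, 0.002]
force: [15.0, 2.4, 1.8]
width: 0.0209
grip_force: 40.0
time_s: 17.27
tcp_pos: [0.4778, 0.0633, 0.187]
tool_rot: [0.003, 0.778, 0.628, 0.004]
force: [15.9, 1.3, 11.6]
width: 0.021
grip_force: 40.0
[-120.3    1.6  187. ] [15.86125492  1.2884414  11.55268143] 39.986572265625 0.02102943607219002
lever 1.0485047122742743 160.33742545020485
```

View pics/c5.png

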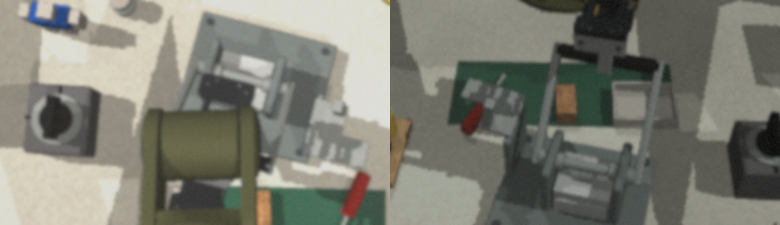

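The views show the lever at its stop with the bar still in the gripper, the catch open and the paddle on. I'll hand it in.

```bash
python3 -m pendant '[[[0,0,0,0,0],[0,0,0,0,0],[0,0,0,0,0],[0,0,0,0,0]]]'; python3 -c "
from bench import env
print(env.sign_off())"
```

```text
time_s: 17.88
tcp_pos: [0.4778, 0.0634, 0.187]
tool_rot: [0.003, 0.778, 0.628, 0.004]
force: [16.1, 2.4, 11.6]
width: 0.0209
grip_force: 40.0
the job is handed in; nothing more can be done
None
```

I handed the job in at about 18 s, with the isolator on, the catch tipped right over and the lever at its stop (about 1.05 rad, from the tool pose), the bar gripped at 40 N; sign-off returned no verdict.

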